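Photograph a tray of loose parts and file it

TASK

Carry the open plywood tray of loose knobs and pins by its handle, level and with nothing spilt, onto the white photo stage, set it down gently, centred and square with the corner marks, and let go. Half-press the key of the camera release to its first click and hold it there for about a second, then press it right down to take the picture, and release it. Then carry the tray just as level into the shallow plywood holder, set it down gently flat on its floor, and leave the bottle, bit case and screwdriver where they are.

Things in the scene. Friction and masses are not known exactly. Their poses are not given: they have to be found in the camera images.
- tray: Small open plywood carrying tray with six loose parts, 100 mm (its x) by 150 mm (its y), walls and floor 4 mm thick, walls 24 mm high, 0.2 to 0.4 kg, parts 0.1 kg more. A 12 mm board stands along its middle (along y): 24 mm high throughout, rising to 84 mm over the middle 70 mm as the handle. Origin: centre of the underside, z up. It starts flat on the bench.
- tray_handle (a point): Middle of the top edge of the tray's handle board, 84 mm above the tray's underside. The board is 12 mm thick along the tray's x and 70 mm long along its y, so it is pinched from above with the fingers closing along the tray's x.
- stage: Photo stage, fixed: white plate 130 mm (its x) by 180 mm (its y), 12 mm high, black corner marks. A black camera on a column (268 mm from the plate centre along the stage's +x, up to 0.21 m high) looks down at it; no part of the camera comes nearer than 170 mm to the vertical through the plate's centre. Origin: under the plate centre, at bench height.
- stage_top (a point): Centre of the top face of the photo stage's plate, where the tray is to stand, its long side along the stage's y (either way round).
- holder: Outgoing holder, fixed: shallow open plywood frame without a handle, 140 mm (its x) by 190 mm (its y) outside, 130 by 180 mm inside, floor 5 mm thick, rims 22 mm high and 5 mm thick. The tray fits in it with its long side along the holder's y, either way round, with 15 mm to spare on each side. Origin: centre of the underside.
- holder_in (a point): Centre of the holder's inner floor, 5 mm above the bench.
- release: Camera shutter release, fixed: grey plastic box 70 x 70 mm, 40 mm high, with one round black key, 36 mm across, in the middle of its top. Origin: centre of the underside.
- key_top (a point): Centre of the key's top face, 58 mm above the bench when not pressed; it is pressed straight down, 12 mm in all, and springs back. Moves with the key.
- first_stage (a joint): First stage of the key, travel in m: 0 at rest, 0.006 at the first click (half-pressed). Needs 0.6 N to start and 2.6 N at the click, then the key stops hard until 7 N.
- second_stage (a joint): Second stage of the key, travel in m beyond the first click: 0 until the push exceeds 7 N, 0.006 fully down at 9 N (hard stop), which takes the picture.
- knob0_center (a point): Centre of a loose black plastic knob in the tray, 22 mm across and 14 mm high.
- knob1_center (a point): Centre of a loose black plastic knob in the tray, 22 mm across and 14 mm high.
- knob2_center (a point): Centre of a loose black plastic knob in the tray, 22 mm across and 14 mm high.
- pin0_center (a point): Centre of a loose steel pin lying in the tray, 12 mm across and 24 mm long; it can roll.
- pin1_center (a point): Centre of a loose steel pin lying in the tray, 12 mm across and 24 mm long; it can roll.
- pin2_center (a point): Centre of a loose steel pin lying in the tray, 12 mm across and 24 mm long; it can roll.
- oil_body (a point): Bystander: middle of a white plastic bottle, 48 mm across, 120 mm high, 60 mm above its underside. Leave it alone.
- bitcase: Bystander: red and black bit case 100 x 70 x 42 mm; origin centre of the underside. Leave it alone.
- driver: Bystander: red screwdriver 190 mm long, up to about 30 mm high, lying along its x; origin under its middle. Leave it alone.
Not all that is in view belongs to the job. Of the things shaped like the tray, the plywood one is meant.

How it is judged:
On the way, in this order (a step that is already met when the one before it is completed fails the run):
1. the tray stands flat on the photo stage, centred within 22 mm and square within 0.2 rad, released and at rest (horizontal distance between tray and stage_top below 0.022 m and z of tray in the frame of stage_top between -0.004 and 0.004 m and angle between tray's own z axis and vertical below 0.04 rad and angle between the y axis of tray and the y axis of stage, either way round below 0.2 rad and linear speed of tray below 0.02 m/s and contact force between the fingers and tray below 0.1 N), for 0.2 s.
2. the key is held at its first click (first stage beyond 4.5 mm, second stage under 1.5 mm) for 0.5 s, the tray on the stage (value of joint first_stage above 0.0045 m and value of joint second_stage below 0.0015 m and horizontal distance between tray and stage_top below 0.022 m and z of tray in the frame of stage_top between -0.004 and 0.004 m and angle between tray's own z axis and vertical below 0.04 rad and angle between the y axis of tray and the y axis of stage, either way round below 0.2 rad), for 0.5 s.
3. the key is pressed right down (second stage beyond 4.5 mm), the tray on the stage (value of joint second_stage above 0.0045 m and horizontal distance between tray and stage_top below 0.022 m and z of tray in the frame of stage_top between -0.004 and 0.004 m and angle between tray's own z axis and vertical below 0.04 rad and angle between the y axis of tray and the y axis of stage, either way round below 0.2 rad), for 0.1 s.
At the end, for the whole second after the job is handed in: The tray stands flat on the holder's floor (underside within 4 mm of it, tilt under 0.04 rad, centre within 25 mm of the holder's), let go and at rest, with all six parts inside it, and the key is back up (within 1.5 mm) (horizontal distance between tray and holder_in below 0.025 m and z of tray in the frame of holder_in between -0.004 and 0.004 m and angle between tray's own z axis and vertical below 0.04 rad and linear speed of tray below 0.02 m/s and contact force between the fingers and tray below 0.1 N and not ((x of knob0_center in the frame of tray above 0.05 m or x of knob0_center in the frame of tray below -0.05 m or y of knob0_center in the frame of tray above 0.075 m or y of knob0_center in the frame of tray below -0.075 m or z of knob0_center in the frame of tray above 0.03 m or z of knob0_center in the frame of tray below 0 m) or (x of knob1_center in the frame of tray above 0.05 m or x of knob1_center in the frame of tray below -0.05 m or y of knob1_center in the frame of tray above 0.075 m or y of knob1_center in the frame of tray below -0.075 m or z of knob1_center in the frame of tray above 0.03 m or z of knob1_center in the frame of tray below 0 m) or (x of knob2_center in the frame of tray above 0.05 m or x of knob2_center in the frame of tray below -0.05 m or y of knob2_center in the frame of tray above 0.075 m or y of knob2_center in the frame of tray below -0.075 m or z of knob2_center in the frame of tray above 0.03 m or z of knob2_center in the frame of tray below 0 m) or (x of pin0_center in the frame of tray above 0.05 m or x of pin0_center in the frame of tray below -0.05 m or y of pin0_center in the frame of tray above 0.075 m or y of pin0_center in the frame of tray below -0.075 m or z of pin0_center in the frame of tray above 0.03 m or z of pin0_center in the frame of tray below 0 m) or (x of pin1_center in the frame of tray above 0.05 m or x of pin1_center in the frame of tray below -0.05 m or y of pin1_center in the frame of tray above 0.075 m or y of pin1_center in the frame of tray below -0.075 m or z of pin1_center in the frame of tray above 0.03 m or z of pin1_center in the frame of tray below 0 m) or (x of pin2_center in the frame of tray above 0.05 m or x of pin2_center in the frame of tray below -0.05 m or y of pin2_center in the frame of tray above 0.075 m or y of pin2_center in the frame of tray below -0.075 m or z of pin2_center in the frame of tray above 0.03 m or z of pin2_center in the frame of tray below 0 m)) and value of joint each of first_stage, second_stage below 0.0015 m); the robot touches nothing.
It fails at once if a knob or pin leaves the tray ((x of knob0_center in the frame of tray above 0.05 m or x of knob0_center in the frame of tray below -0.05 m or y of knob0_center in the frame of tray above 0.075 m or y of knob0_center in the frame of tray below -0.075 m or z of knob0_center in the frame of tray above 0.03 m or z of knob0_center in the frame of tray below 0 m) or (x of knob1_center in the frame of tray above 0.05 m or x of knob1_center in the frame of tray below -0.05 m or y of knob1_center in the frame of tray above 0.075 m or y of knob1_center in the frame of tray below -0.075 m or z of knob1_center in the frame of tray above 0.03 m or z of knob1_center in the frame of tray below 0 m) or (x of knob2_center in the frame of tray above 0.05 m or x of knob2_center in the frame of tray below -0.05 m or y of knob2_center in the frame of tray above 0.075 m or y of knob2_center in the frame of tray below -0.075 m or z of knob2_center in the frame of tray above 0.03 m or z of knob2_center in the frame of tray below 0 m) or (x of pin0_center in the frame of tray above 0.05 m or x of pin0_center in the frame of tray below -0.05 m or y of pin0_center in the frame of tray above 0.075 m or y of pin0_center in the frame of tray below -0.075 m or z of pin0_center in the frame of tray above 0.03 m or z of pin0_center in the frame of tray below 0 m) or (x of pin1_center in the frame of tray above 0.05 m or x of pin1_center in the frame of tray below -0.05 m or y of pin1_center in the frame of tray above 0.075 m or y of pin1_center in the frame of tray below -0.075 m or z of pin1_center in the frame of tray above 0.03 m or z of pin1_center in the frame of tray below 0 m) or (x of pin2_center in the frame of tray above 0.05 m or x of pin2_center in the frame of tray below -0.05 m or y of pin2_center in the frame of tray above 0.075 m or y of pin2_center in the frame of tray below -0.075 m or z of pin2_center in the frame of tray above 0.03 m or z of pin2_center in the frame of tray below 0 m)).
It fails at once if the tray is tipped by more than 0.3 rad (angle between tray's own z axis and vertical above 0.3 rad).
It fails at once if the tray is dropped: it moves faster than 0.4 m/s with no finger on it (linear speed of tray above 0.4 m/s and contact force between the fingers and tray below 0.05 N).
It fails at once if the picture is taken (second stage beyond 3 mm) without the tray on the stage (value of joint second_stage above 0.003 m and (horizontal distance between tray and stage_top above 0.03 m or z of tray in the frame of stage_top above 0.01 m)).
It fails at once if the bottle, bit case or screwdriver is moved by more than 30 mm (distance of any of oil_body, bitcase, driver from where it was at the start of the episode above 0.03 m).
It also fails if it takes over 72 s, if anything falls off the work surface, if the arm or the gripper's body presses on something with over 40 N, if the wrist force passes 120 N, or if a joint passes its speed limit or range.

ROBOT

A 6-joint arm with a two-finger parallel gripper is mounted at the origin on the work surface. World frame = base frame: x ahead of the robot, y to its left, z up, the work surface at z = 0. Lengths are in m, angles in rad, forces in N, time in s.
With the tool pointing down it reaches from about 0.325 to 0.9 m from the base axis. Payload 3.5 kg.
Tool frame: the origin (TCP) lies midway between the tips of the shut fingers; the grasp point (between the pads) lies 19 mm behind it (env.grip_depth is the distance from the TCP to the grasp point, in m); z points along the fingers, y is the line along which they close (so a half turn about z gives the same grasp; the last joint's range is limited). The gripper opens to 85 mm and grips with 20 to 120 N. Pads are 22 mm wide; open, the fingers measure 114 mm over their backs; the gripper's body (76 mm by 85 mm) begins 54 mm behind the grasp point. The pads swing forward as they close: fully open they stand 13 mm farther back than shut.
Start: joints at [1.059, 0.276, -0.026, 1.268, 0, 1.467], TCP at [0.248, 0.573, 0.231] pointing down, gripper open.
Joint ranges: [-3.12, 3.12], [-0.85, 1.88], [-1.08, 1.24], [-1.95, 2.15], [-1.57, 1.53], [-3.14, 3.14]. Speed limits (rad/s): [2.57, 2.57, 3.14, 3.14, 3.14, 3.14].

INTERFACE

Orientations are given as a unit quaternion [w, x, y, z].
In Python, from workcell import env gives the robot as it stands. The module is installed in compiled form; this text tells all that it offers.
- The arm moves only by the tool servo_tool, never from a script. Its argument "commands" is a list of rows, each a list of 4 numbers: the shift along the tool's x, y, z each as a share of 40 mm, from -1 to 1, then the turn about the tool's z as a share of 0.15 rad, from -1 to 1. In form: [[tx, ty, tz, roll], ...]. A call has 1 to 20 rows; each row shifts and turns the commanded pose from where the row before left it, along the tool's axes as they then stand; what a row does not reach is not made up. A row lasts 1/10 s, in which the tool goes at most 50 mm and 8.59 degrees, less where a joint would pass 70% of its speed; a pose out of reach is approached as far as the arm can. A call with a number of a shift or a turn outside -1 to 1 is refused whole. A call with a gripper value outside its range is refused whole. "fingers" is the opening, from -1 (shut) to 1 (fully open), set as the call begins (left out, the last holds). The fingers move at their own pace and stop on an object; the grip force is fixed at half the most. Time passes only in rows, so rows that do not move let the fingers close. It gives the time, the measured TCP pose, the force, the opening and the grip force at its end, in the units of the state.
- env.observe(): the state, without advancing time (a new reading comes with each control period).
- env.get_image(name): name is "side" or "top" or "wrist"; returns a dict with "pixels" (480x640x3 uint8, red, green, blue), "fx", "fy", "cx", "cy" (pixels), "R" (3x3) and "t" (3): a world point X has camera coordinates R X + t. Camera axes: x right, y down, z forward; pixel columns grow to the right and rows downward; lengths in m; the calibration is good to about 2 mm. A picture is of the moment at which its call begins. There is no depth.
- env.hand_in(): hands the job in; it is judged then, once.
The state is a dict: "time": time; "q": joint angles; "dq": joint speeds; "joint_efforts": joint torques, N m; "eef_pos": TCP position; "tcp_rot": TCP orientation; "contact_force": force on the tool from outside, world axes, zero at the start; "torque": the same for the moment, N m; "grip_width": opening from 0.0 (shut) to 1.0 (fully open); "grip_force": force on a finger pad.
Only numpy, scipy, OpenCV 4.12 (cv2) and the standard library are available. Lean on these libraries where they do the work, as an engineer would, in place of code of your own. Each camera call takes 0.05 s, during which the arm holds its last target. There are 200 camera calls.

## Working session

There is one attempt and no reset: what is moved stays moved. The work goes in short steps, Python scripts to look and compute and a tool call to move; the robot and the scene stay as the last step left them, time stands still between calls to the robot, and variables do not carry over. Pictures are saved under pics/ and viewed, at most 10 in all, crops included, and the job is handed in when it is done.

Besides the shell and the picture viewer there is one more tool, called after "Call:" by a JSON object that holds its "fn" and its "kwargs". servo_tool: Moves the arm, as the interface text tells. Shift numbers are shares of 40 mm and turn numbers shares of 0.15 rad, none past 1 either way. Its arguments: {"type":"object","properties":{"commands":{"type":"array"},"fingers":{"type":"number"}},"required":["commands"]}

```bash
mkdir -p pics; cat > h.py <<'E'
import numpy as np, cv2
from workcell import env
def grab(n,f=None):
    d=env.get_image(n)
    if f: cv2.imwrite('pics/'+f,cv2.cvtColor(d['pixels'],cv2.COLOR_RGB2BGR))
    d['R']=np.array(d['R']);d['t']=np.array(d['t']);return d
def ray(d,u,v,z):
    r=d['R'].T@np.array([(u-d['cx'])/d['fx'],(v-d['cy'])/d['fy'],1]);c=-d['R'].T@d['t']
    return c+r*(z-c[2])/r[2]
def proj(d,X):
    p=d['R']@np.array(X)+d['t'];return np.array([d['fx']*p[0]/p[2]+d['cx'],d['fy']*p[1]/p[2]+d['cy']])
E
python3 - <<'E'
from h import *
t=grab('top','top0.png');s=grab('side','side0.png')
for d in(t,s): print(-d['R'].T@d['t'],d['R'].round(3).tolist(),d['fx'])
o=env.observe();print(o['eef_pos'],o['tcp_rot'],o['time'],o['contact_force'],o['grip_width'])
E
```

```text
[ 0.26111115 -0.00818998  1.48609216] [[0.018, -1.0, -0.002], [-0.983, -0.018, -0.184], [0.183, 0.006, -0.983]] 588.0294421081143
[-0.02561182 -0.84026971  1.18206925] [[0.844, -0.536, 0.001], [-0.398, -0.628, -0.668], [0.359, 0.564, -0.744]] 499.4338095030718
[0.24810246 0.57287694 0.23025762] [-3.12675372e-04  2.02976334e-01  9.79183115e-01 -9.68280344e-04] 0.1 [0.51803705 0.50009044 0.08925423] 1.0041875512399383
```

View pics/top0.png

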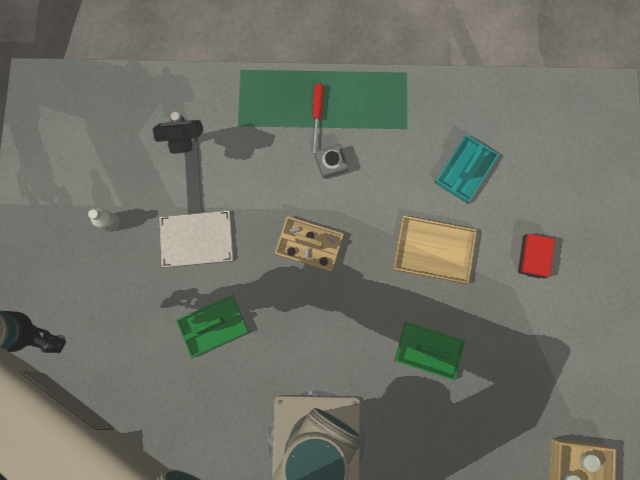

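View pics/side0.png

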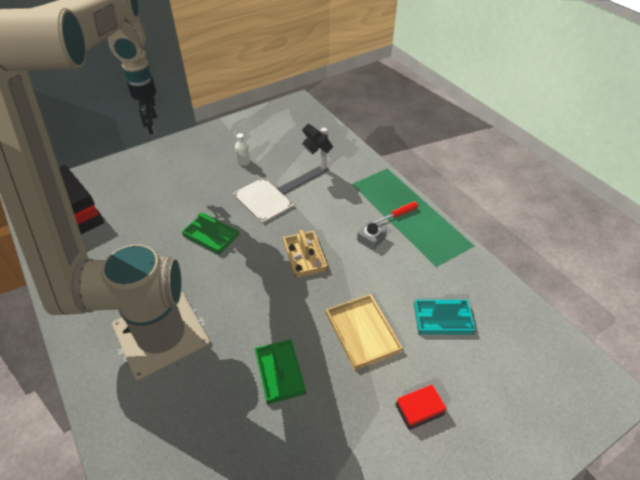

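The top view shows the plywood tray with its handle board and parts at about (309,243). Lookalikes are green trays at (212,325) and (430,350), a teal one at (468,168), the holder at (436,249), which has no handle, and another plywood box at (583,460) by the edge. I choose (309,243). The stage is at (196,238), the camera at (178,132), the release key at (332,159), the bottle at (100,217), the bit case at (538,255) and the driver at (318,110). The side view agrees, with the tray at (305,254) and the stage at (264,199).

```bash
cat > m.py <<'E'
from h import *
def rect(d,mask,z):
    c=max(cv2.findContours(mask,cv2.RETR_EXTERNAL,cv2.CHAIN_APPROX_NONE)[0],key=cv2.contourArea)
    P=np.array([ray(d,*p[0],z)[:2] for p in c],np.float32)
    (cx,cy),(w,h),a=cv2.minAreaRect(P)
    if w>h: a+=90;w,h=h,w
    # long axis direction angle
    return np.array([cx,cy]).round(4),round(w,4),round(h,4),round((np.radians(a+90)+np.pi/2)%np.pi-np.pi/2,3)
def msk(d,lo,hi,box,k=5):
    hsv=cv2.cvtColor(d['pixels'],cv2.COLOR_RGB2HSV);m=cv2.inRange(hsv,lo,hi)
    b=np.zeros_like(m);x0,y0,x1,y1=box;b[y0:y1,x0:x1]=255
    return cv2.morphologyEx(m&b,cv2.MORPH_CLOSE,np.ones((k,k)))
E
python3 - <<'E'
from m import *
t=grab('top')
W=((12,60,60),(28,255,255))
print('tray',rect(t,msk(t,*W,(265,205,355,280)),.024))
print('holder',rect(t,msk(t,*W,(385,205,490,295)),.022))
print('stage',rect(t,msk(t,(0,0,150),(180,60,255),(150,200,245,275)),.012))
hsv=cv2.cvtColor(t['pixels'],cv2.COLOR_RGB2HSV)
m=msk(t,(0,0,0),(180,255,55),(315,143,350,176),3)
c=max(cv2.findContours(m,0,1)[0],key=cv2.contourArea);(u,v),r=cv2.minEnclosingCircle(c)
print('key px',u,v,r,ray(t,u,v,.058),r*2/t['fx']*1.42)
for n,u,v,z in[('oil',96,214,.12),('cam',178,132,.2),('driver',318,84,.02),('drivertip',317,150,.02),('case',538,255,.042),('case cam col',175,117,.21)]: print(n,ray(t,u,v,z)[:2])
p=t['pixels'];a=p[200:285,265:355];b=p[135:185,300:360]
f=lambda x:cv2.resize(x,(400,380),interpolation=cv2.INTER_CUBIC)
cv2.imwrite('pics/crop.png',cv2.cvtColor(np.hstack([f(a),f(b)]),cv2.COLOR_RGB2BGR))
o=env.observe();w,x,y,z=o['tcp_rot']
from scipy.spatial.transform import Rotation as R
print(R.from_quat([x,y,z,w]).as_matrix().round(3))
E
```

```text
tray (array([0.4722, 0.029 ]), 0.1028, 0.1516, np.float64(1.284))
holder (array([ 0.4638, -0.2868]), 0.1431, 0.1926, np.float64(1.397))
stage (array([0.4818, 0.3174]), 0.1283, 0.1793, np.float64(-1.458))
key px 331.4577331542969 157.57041931152344 6.592870235443115 [ 0.68652756 -0.02397365  0.058     ] 0.031841520386348146
oil [0.51950504 0.53242319]
cam [0.69878233 0.32981106]
driver [0.89951959 0.01429519]
drivertip [0.71755752 0.01340012]
case [ 0.45076753 -0.53758997]
case cam col [0.73105814 0.3362888 ]
[[-0.918  0.398 -0.001]
 [ 0.398  0.918 -0.002]
 [ 0.    -0.002 -1.   ]]
```

View pics/crop.png

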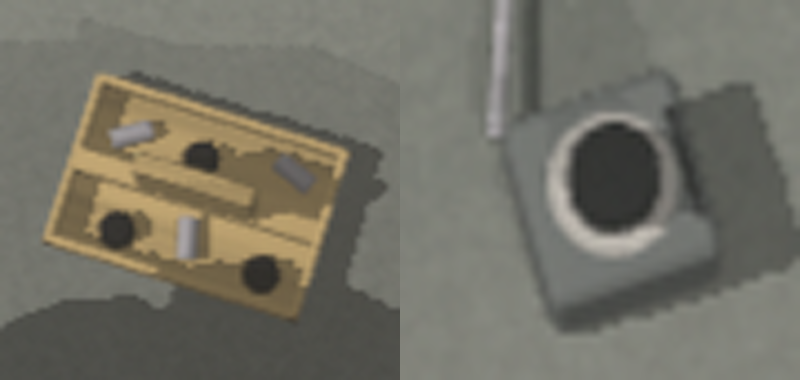

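The crop confirms it: the plywood tray has a handle board, three black knobs and three steel pins, with the handle top near full-frame pixel (308,242). The release's round key is at (331,158). Measured sizes match those given: tray 103x152 mm, holder 143x193 mm, stage 128x179 mm. I'll roll to the tray's yaw and move over it.

Call:
{"fn": "servo_tool", "kwargs": {"commands": [[0,0,0,0.9],[0,0,0,0.97],[0,0,0,0.97],[0,0,0,0.97],[0,0,0,0.97],[0,0,0,0.97],[0,0,0,0.97],[0,0,0,0.97],[0,0,0,0.97],[0,0,0,1.0]], "fingers": 1}}

```text
time: 1.15
eef_pos: [0.2483, 0.5732, 0.2308]
tcp_rot: [0.0, 0.803, 0.596, -0.0]
contact_force: [-0.5, 0.5, 0.5]
grip_width: 0.999
grip_force: 0.0
```

Call:
{"fn": "servo_tool", "kwargs": {"commands": [[-0.47,0.41,0,0],[-0.75,0.6,0,0],[-0.75,0.6,0,0],[-0.75,0.6,0,0],[-0.75,0.6,0,0],[-0.75,0.6,0,0],[-0.75,0.6,0,0],[-0.75,0.6,0,0],[-0.75,0.6,0,0],[-0.75,0.6,0,0],[-0.75,0.6,0,0],[-0.75,0.6,0,0],[-0.75,0.6,0,0],[-0.75,0.6,0,0],[-0.75,0.6,0,0],[-0.48,0.42,0,0],[0,0,0,0],[0,0,0,0]]}}

```text
time: 2.95
eef_pos: [0.4725, 0.0295, 0.231]
tcp_rot: [-0.001, 0.801, 0.598, -0.0]
contact_force: [-0.0, -0.5, -0.3]
grip_width: 0.998
grip_force: 0.0
```

```bash
cat > p.py <<'E'
from m import *
from scipy.spatial.transform import Rotation as R
def plan(x,y,z,yaw,o=None):
    "tool-axis units to world TCP x,y,z and tool-y yaw"
    o=o or env.observe();q=np.array(o['tcp_rot']);M=R.from_quat(np.roll(q,-1)).as_matrix()
    cur=np.arctan2(M[1,1],M[0,1]);dy=(cur-yaw+np.pi)%(2*np.pi)-np.pi
    d=np.array([x,y,z])-o['eef_pos'];print('t',o['time'],'pos',np.round(o['eef_pos'],4),'yaw',cur.round(4),'tilt',np.round(M[:2,2],4))
    print('now axes',(M.T@d/.04).round(3),'roll',round(dy/.15,3))
    a,b=np.cos(yaw),np.sin(yaw);print('after roll',((-b*d[0]+a*d[1])/.04).round(3),((a*d[0]+b*d[1])/.04).round(3))
E
python3 - <<'E'
from p import *
t=grab('top');print(ray(t,308.4,241.8,.084))
w=grab('wrist','wrist1.png');plan(.4722,.029,.045,-.287)
for X in[(.4722,.029,.084)]: print(proj(w,X),proj(grab('side'),X))
E
```

```text
[0.46731727 0.02868741 0.084     ]
t 3.05 pos [0.4722 0.0304 0.2311] yaw -0.2863 tilt [-0.0009  0.0004]
now axes [-0.034  0.014  4.651] roll 0.005
after roll -0.034 0.009
[327.53177031 231.07468534] [303.1422537  237.77129919]
```

View pics/wrist1.png

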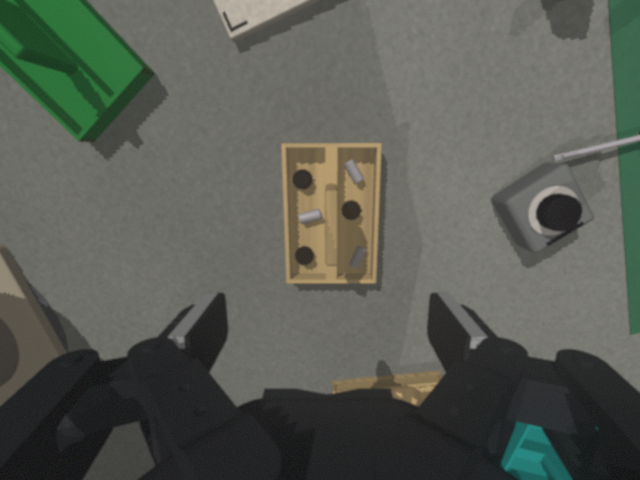

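The wrist view shows the tray square to the gripper, with its rim at about (282–382, 144–283) and the handle top near column 331. The release is at (556,212). I'll measure from here and start descending.

```bash
python3 - <<'E'
from p import *
w=grab('wrist')
print(rect(w,msk(w,(12,60,60),(28,255,255),(270,130,395,295)),.024))
for u,v in[(331,186),(331,265),(331,225.5)]: print(ray(w,u,v,.084))
u,v=557,211;print('key',ray(w,u,v,.058))
E
```

```text
(array([0.4762, 0.029 ]), 0.1016, 0.1514, np.float64(1.285))
[0.48621819 0.06667526 0.084     ]
[ 0.46630738 -0.00192359  0.084     ]
[0.47657625 0.03345583 0.084     ]
key [ 0.68546732 -0.01906251  0.058     ]
```

Call:
{"fn": "servo_tool", "kwargs": {"commands": [[0,0,0.4,0],[0,0,0.6,0],[0,0,0.6,0],[0,0,0.4,0],[0,0,0,0]]}}

```text
time: 3.65
eef_pos: [0.4701, 0.0308, 0.1489]
tcp_rot: [-0.002, 0.8, 0.599, -0.002]
contact_force: [-0.0, 0.3, -0.3]
grip_width: 0.996
grip_force: 0.0
```

Call:
{"fn": "servo_tool", "kwargs": {"commands": [[0,0.05,0.3,0],[0,0.05,0.5,0],[0,0,0.5,0],[0,0,0.5,0],[0,0,0.4,0],[0,0,0.3,0],[0,0,0.1,0],[0,0,0,0],[0,0,0,0]]}}

```text
time: 4.55
eef_pos: [0.4776, 0.0286, 0.0481]
tcp_rot: [0.0, 0.801, 0.599, 0.001]
contact_force: [0.6, 0.3, 0.9]
grip_width: 0.996
grip_force: 0.0
```

```bash
python3 - <<'E'
from p import *
plan(.4745,.030,.045,-.287);print(env.observe()['contact_force'])
E
```

```text
t 4.55 pos [0.4776 0.0286 0.0481] yaw -0.2869 tilt [ 0.0015 -0.0001]
now axes [ 0.012 -0.085  0.076] roll 0.0
after roll 0.012 -0.085
[0.6329086  0.27446703 0.89061952]
```

Call:
{"fn": "servo_tool", "kwargs": {"commands": [[0,-0.06,0.05,0],[0,0,0,0],[0,0,0,0],[0,0,0,0],[0,0,0,0],[0,0,0,0],[0,0,0,0],[0,0,0,0],[0,0,0,0],[0,0,0,0],[0,0,0,0],[0,0,0,0]], "fingers": -1}}

```text
time: 5.75
eef_pos: [0.4749, 0.0292, 0.0456]
tcp_rot: [0.0, 0.801, 0.599, 0.0]
contact_force: [0.9, -0.2, 2.9]
grip_width: 0.133
grip_force: 59.7
```

```bash
python3 - <<'E'
from p import *
w=grab('top')
print(rect(w,msk(w,(12,60,60),(28,255,255),(265,205,355,280)),.024))
plan(.4818,.3174,.11,.113)
E
```

```text
(array([ 0.4563, -0.0218]), 0.0457, 0.1029, np.float64(-0.251))
t 5.8 pos [0.4749 0.0292 0.0455] yaw -0.2871 tilt [ 0.0009 -0.0002]
now axes [ 6.96  -1.874 -1.613] roll -2.667
after roll 7.141 0.984
```

Gripped: the opening is about 11 mm, matching the 12 mm board. Lifting slowly.

Call:
{"fn": "servo_tool", "kwargs": {"commands": [[0,0,-0.05,0],[0,0,-0.1,0],[0,0,-0.15,0],[0,0,-0.2,0],[0,0,-0.2,0],[0,0,-0.2,0],[0,0,-0.2,0],[0,0,-0.2,0],[0,0,-0.15,0],[0,0,-0.1,0],[0,0,-0.05,0],[0,0,0,0],[0,0,0,0]]}}

```text
time: 7.1
eef_pos: [0.4741, 0.0293, 0.109]
tcp_rot: [-0.0, 0.801, 0.599, -0.0]
contact_force: [-0.2, 1.3, -4.6]
grip_width: 0.136
grip_force: 58.8
```

```bash
python3 - <<'E'
from p import *
w=grab('wrist','wrist2.png');o=env.observe();print(o['contact_force'],o['torque'],o['grip_width'],o['grip_force'])
plan(.4818,.3174,.11,.113)
E
```

```text
[-0.02702039  0.10922749 -5.36250091] [-0.00710519  0.05207789 -0.02207418] 0.13106524979482576 58.77990424633026
t 7.15 pos [0.474  0.0293 0.1089] yaw -0.287 tilt [-0.0009  0.0001]
now axes [ 6.963 -1.853 -0.027] roll -2.667
after roll 7.135 1.005
```

View pics/wrist2.png

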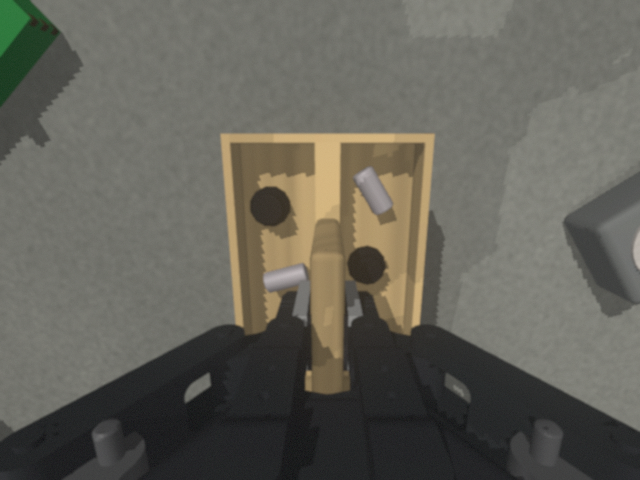

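The view shows the tray level in the grip, far wall's outer edge at row 134, handle from (327,222) to (327,388), parts inside. I'll compute the tray centre's offset from the TCP.

```bash
python3 - <<'E'
from p import *
w=grab('wrist');o=env.observe();e=np.array(o['eef_pos'][:2]);y=np.array([np.cos(-.287),np.sin(-.287)]);x=np.array([-y[1],y[0]])
for u,v,z in[(328,133.5,.0875),(221,133.5,.0875),(434,133.5,.0875),(327,221,.1475),(327,389,.1475)]:
    p=ray(w,u,v,z)[:2]-e;print((p@x).round(4),(p@y).round(4))
E
```

```text
0.0753 0.0005
0.0753 -0.0493
0.0753 0.0498
0.0461 0.0001
-0.0162 0.0001
```

The tray is centred on the TCP to within 1 mm by the rim. Roll −2.67 in place, then carry it over.

Call:
{"fn": "servo_tool", "kwargs": {"commands": [[0,0,0,-0.1],[0,0,0,-0.25],[0,0,0,-0.35],[0,0,0,-0.4],[0,0,0,-0.47],[0,0,0,-0.4],[0,0,0,-0.35],[0,0,0,-0.25],[0,0,0,-0.1],[0,0,0,0]]}}

```text
time: 8.2
eef_pos: [0.4743, 0.0293, 0.1092]
tcp_rot: [-0.0, 0.666, 0.746, -0.0]
contact_force: [-0.1, -0.6, -4.6]
grip_width: 0.129
grip_force: 58.8
```

Call:
{"fn": "servo_tool", "kwargs": {"commands": [[0.1,0.01,0,0],[0.2,0.03,0,0],[0.3,0.04,0,0],[0.4,0.05,0,0],[0.57,0.09,0,0],[0.57,0.09,0,0],[0.57,0.09,0,0],[0.57,0.09,0,0],[0.57,0.09,0,0],[0.57,0.09,0,0],[0.57,0.09,0,0],[0.57,0.09,0,0],[0.57,0.09,0,0],[0.4,0.05,0,0],[0.3,0.04,0,0],[0.2,0.03,0,0],[0.1,0.01,0,0],[0,0,0,0],[0,0,0,0]]}}

```text
time: 10.1
eef_pos: [0.4845, 0.3168, 0.1092]
tcp_rot: [0.0, 0.666, 0.746, -0.0]
contact_force: [-0.2, -0.5, -5.0]
grip_width: 0.13
grip_force: 58.8
```

```bash
python3 - <<'E'
from p import *
w=grab('wrist','wrist3.png')
plan(.4843,.3176,.0575,.113)
E
```

```text
t 10.15 pos [0.4845 0.3167 0.1092] yaw 0.1127 tilt [-0.0004 -0.0006]
now axes [ 0.023 -0.003  1.293] roll -0.002
after roll 0.023 -0.003
```

View pics/wrist3.png

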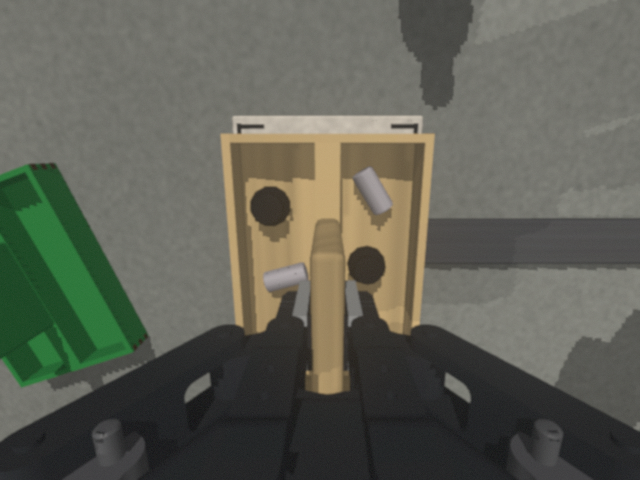

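The tray is over the stage and square with it. The plate's far edge is at row 116 with corners near (233,116) and (422,116), and the parts have not shifted. I'll check the centring by ray.

```bash
python3 - <<'E'
from p import *
w=grab('wrist');e=np.array(env.observe()['eef_pos'][:2]);y=np.array([np.cos(.113),np.sin(.113)]);x=np.array([-y[1],y[0]])
for u,v in[(233,116),(422,116)]:
    p=ray(w,u,v,.012)[:2]-e;print((p@x).round(4),(p@y).round(4))
E
```

```text
0.09 -0.0628
0.09 0.0643
```

Call:
{"fn": "servo_tool", "kwargs": {"commands": [[0,0,0.1,0],[0,0,0.2,0],[0,0,0.25,0],[0,0,0.2,0],[0,0,0.15,0],[0,0,0.1,0],[0,0,0.06,0],[0,0,0.06,0],[0,0,0.05,0],[0,0,0,0],[0,0,0,0]]}}

```text
time: 11.3
eef_pos: [0.4848, 0.3176, 0.0627]
tcp_rot: [0.0, 0.666, 0.746, 0.0]
contact_force: [-0.1, -0.3, -5.1]
grip_width: 0.13
grip_force: 58.8
```

Stage centre agrees to within 1 mm. The last 5 mm go gently; contact should come at TCP z ≈ 0.0577.

Call:
{"fn": "servo_tool", "kwargs": {"commands": [[0,0,0.04,0],[0,0,0.04,0],[0,0,0.03,0],[0,0,0.02,0],[0,0,0.01,0],[0,0,0,0],[0,0,0,0]]}}

```text
time: 12.0
eef_pos: [0.4846, 0.3174, 0.0576]
tcp_rot: [0.0, 0.666, 0.746, -0.0]
contact_force: [-3.4, -1.4, 4.3]
grip_width: 0.134
grip_force: 60.1
```

Seated: the vertical force went from −5 N to +4 N. Let go.

Call:
{"fn": "servo_tool", "kwargs": {"commands": [[0,0,0,0],[0,0,0,0],[0,0,0,0],[0,0,0,0],[0,0,0,0],[0,0,0,0],[0,0,0,0],[0,0,0,0],[0,0,0,0],[0,0,0,0]], "fingers": 1}}

```text
time: 13.0
eef_pos: [0.4847, 0.3175, 0.0569]
tcp_rot: [0.0, 0.666, 0.746, 0.0]
contact_force: [0.1, -0.3, 0.6]
grip_width: 1.001
grip_force: 0.0
```

Call:
{"fn": "servo_tool", "kwargs": {"commands": [[0,0,-0.2,0],[0,0,-0.4,0],[0,0,-0.7,0],[0,0,-0.9,0],[0,0,-0.9,0],[0,0,-0.6,0],[0,0,-0.3,0],[0,0,0,0],[0,0,0,0]]}}

```text
time: 13.9
eef_pos: [0.484, 0.3172, 0.2159]
tcp_rot: [-0.0, 0.666, 0.746, -0.001]
contact_force: [0.1, 0.1, -0.3]
grip_width: 1.001
grip_force: 0.0
```

```bash
python3 - <<'E'
from p import *
w=grab('wrist','wrist4.png')
print(rect(w,msk(w,(12,60,60),(28,255,255),(150,50,500,300)),.036))
plan(.686,-.0225,.10,.113);print(proj(w,(.4846,.3174,.096)))
E
```

```text
(array([0.4853, 0.3179]), 0.1016, 0.1494, np.float64(-1.457))
t 13.95 pos [0.4836 0.3169 0.2152] yaw 0.1135 tilt [-0.0027 -0.0014]
now axes [-9.001  4.075  2.877] roll 0.003
after roll -9.002 4.071
[327.2687189  237.04300357]
```

View pics/wrist4.png

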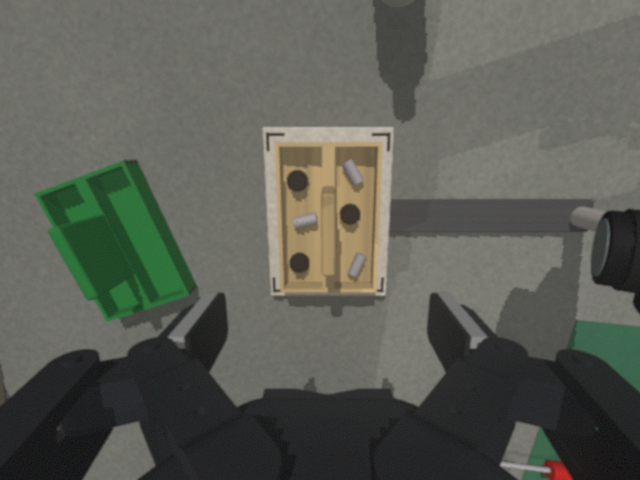

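The tray stands centred between the corner marks with all six parts in it: rim centre (0.4853, 0.3179), yaw within 1 mrad. Next I shut the fingers and move over the release.

Call:
{"fn": "servo_tool", "kwargs": {"commands": [[-0.25,0.1,0,0],[-0.5,0.23,0,0],[-0.68,0.31,0,0],[-0.68,0.31,0,0],[-0.68,0.31,0,0],[-0.68,0.31,0,0],[-0.68,0.31,0,0],[-0.68,0.31,0,0],[-0.68,0.31,0,0],[-0.68,0.31,0,0],[-0.68,0.31,0,0],[-0.68,0.31,0,0],[-0.68,0.31,0,0],[-0.5,0.23,0,0],[-0.25,0.1,0,0],[0,0,0,0],[0,0,0,0],[0,0,0,0]], "fingers": -1}}

```text
time: 15.75
eef_pos: [0.6864, -0.0198, 0.2169]
tcp_rot: [-0.0, 0.665, 0.747, -0.0]
contact_force: [-0.0, 0.3, -0.0]
grip_width: 0.001
grip_force: 0.0
```

```bash
python3 - <<'E'
from p import *
w=grab('wrist','wrist5.png')
m=msk(w,(0,0,0),(180,255,55),(200,80,450,300),3)
for c in cv2.findContours(m,0,1)[0]:
    if cv2.contourArea(c)>150:
        (u,v),r=cv2.minEnclosingCircle(c);print(u,v,r,cv2.contourArea(c),ray(w,u,v,.058))
print(proj(w,(.686,-.0225,.058)));plan(.686,-.0225,.07,.113)
E
```

```text
331.59466552734375 230.36407470703125 17.96177864074707 908.5 [ 0.69142049 -0.0225445   0.058     ]
[325.76533873 229.66030382]
t 15.8 pos [ 0.6865 -0.0198  0.2171] yaw 0.115 tilt [-0.0003  0.0003]
now axes [-0.068 -0.02   3.676] roll 0.013
after roll -0.067 -0.021
```

View pics/wrist5.png

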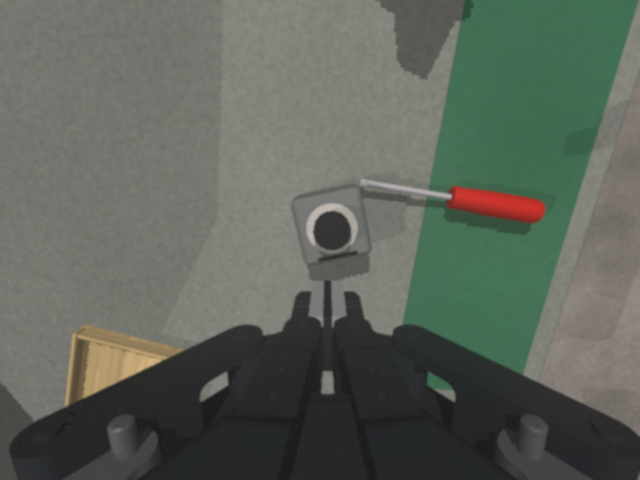

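The wrist view shows the shut fingers and the key at (332,230), which casts to (0.691, −0.0225); the driver's tip is at (363,184), clear. I'll descend to just above the key.

Call:
{"fn": "servo_tool", "kwargs": {"commands": [[-0.05,0.09,0.3,0],[0,0,0.5,0],[0,0,0.7,0],[0,0,0.7,0],[0,0,0.6,0],[0,0,0.45,0],[0,0,0.25,0],[0,0,0.1,0],[0,0,0.05,0],[0,0,0,0],[0,0,0,0]]}}

```text
time: 16.9
eef_pos: [0.6918, -0.0226, 0.0722]
tcp_rot: [0.001, 0.666, 0.746, 0.001]
contact_force: [0.6, -0.2, -0.6]
grip_width: 0.003
grip_force: 0.0
```

```bash
python3 - <<'E'
from p import *
plan(.690,-.0218,.058,.113);print(env.observe()['contact_force'])
E
```

```text
t 16.9 pos [ 0.6918 -0.0226  0.0722] yaw 0.1136 tilt [ 0.0022 -0.0003]
now axes [ 0.026 -0.044  0.354] roll 0.004
after roll 0.026 -0.044
[ 0.62216325 -0.19817954 -0.58375245]
```

Call:
{"fn": "servo_tool", "kwargs": {"commands": [[0.02,-0.03,0.15,0],[0,0,0.1,0],[0,0,0.08,0],[0,0,0.05,0],[0,0,0.04,0],[0,0,0,0],[0,0,0,0]]}}

```text
time: 17.6
eef_pos: [0.6894, -0.0218, 0.0542]
tcp_rot: [-0.0, 0.666, 0.746, -0.0]
contact_force: [-1.6, 0.1, 1.8]
grip_width: -0.0
grip_force: 0.9
```

Call:
{"fn": "servo_tool", "kwargs": {"commands": [[0,0,0.03,0],[0,0,0.02,0],[0,0,0,0]]}}

```text
time: 17.9
eef_pos: [0.6897, -0.0219, 0.0522]
tcp_rot: [0.0, 0.666, 0.746, 0.0]
contact_force: [-1.4, 1.1, 2.4]
grip_width: -0.001
grip_force: 1.2
```

At 5.8 mm and 2.4 N, so at the click. Hold about 1.2 s.

Call:
{"fn": "servo_tool", "kwargs": {"commands": [[0,0,0.01,0],[0,0,0,0],[0,0,0,0],[0,0,0,0],[0,0,0,0],[0,0,0,0],[0,0,0,0],[0,0,0,0],[0,0,0,0],[0,0,0,0],[0,0,0,0],[0,0,0,0]]}}

```text
time: 19.1
eef_pos: [0.6897, -0.0219, 0.052]
tcp_rot: [0.0, 0.666, 0.746, 0.0]
contact_force: [-2.2, 0.1, 5.1]
grip_width: -0.001
grip_force: 2.6
```

Held hard against the click at 5.1 N. Now press it right down.

Call:
{"fn": "servo_tool", "kwargs": {"commands": [[0,0,0.05,0],[0,0,0.06,0],[0,0,0.06,0],[0,0,0,0],[0,0,0,0],[0,0,0,0],[0,0,0,0]]}}

```text
time: 19.8
eef_pos: [0.6898, -0.0219, 0.046]
tcp_rot: [0.0, 0.666, 0.746, 0.0]
contact_force: [-3.8, 0.5, 9.0]
grip_width: 0.004
grip_force: 4.3
```

Fully down: z 0.046, 9 N. Release it, rise, and go back over the tray with the fingers opening.

Call:
{"fn": "servo_tool", "kwargs": {"commands": [[0,0,0,0],[0,0,-0.1,0],[0,0,-0.2,0],[0,0,-0.4,0],[0,0,-0.7,0],[0,0,-0.8,0],[0,0,-0.8,0],[0,0,-0.7,0],[0,0,-0.4,0],[0,0,-0.2,0],[0,0,0,0],[0,0,0,0]]}}

```text
time: 21.0
eef_pos: [0.689, -0.0219, 0.2158]
tcp_rot: [-0.001, 0.666, 0.746, -0.0]
contact_force: [-0.5, 0.5, 0.1]
grip_width: -0.001
grip_force: 0.0
```

```bash
python3 - <<'E'
from p import *
plan(.485,.3176,.216,.113)
E
```

```text
t 21.0 pos [ 0.689  -0.0219  0.2158] yaw 0.1134 tilt [-0.0016  0.0002]
now axes [ 9.010e+00 -4.107e+00  5.000e-03] roll 0.003
after roll 9.008 -4.111
```

Call:
{"fn": "servo_tool", "kwargs": {"commands": [[0.25,-0.1,0,0],[0.5,-0.24,0,0],[0.68,-0.31,0,0],[0.68,-0.31,0,0],[0.68,-0.31,0,0],[0.68,-0.31,0,0],[0.68,-0.31,0,0],[0.68,-0.31,0,0],[0.68,-0.31,0,0],[0.68,-0.31,0,0],[0.68,-0.31,0,0],[0.68,-0.31,0,0],[0.68,-0.31,0,0],[0.5,-0.24,0,0],[0.25,-0.1,0,0],[0,0,0,0],[0,0,0,0]], "fingers": 1}}

```text
time: 22.7
eef_pos: [0.4863, 0.316, 0.2164]
tcp_rot: [0.0, 0.666, 0.746, -0.0]
contact_force: [0.1, 0.3, -0.5]
grip_width: 0.998
grip_force: 0.0
```

```bash
python3 - <<'E'
from p import *
w=grab('wrist');print(rect(w,msk(w,(12,60,60),(28,255,255),(150,50,500,300)),.036))
plan(.4848,.3176,.0575,.113)
E
```

```text
(array([0.4854, 0.3178]), 0.1017, 0.1503, np.float64(-1.457))
t 22.75 pos [0.4866 0.3158 0.2166] yaw 0.1128 tilt [-0.0003 -0.0007]
now axes [ 0.053 -0.038  3.976] roll -0.001
after roll 0.05 -0.04
```

Call:
{"fn": "servo_tool", "kwargs": {"commands": [[0.05,-0.04,0.3,0],[0,0,0.5,0],[0,0,0.6,0],[0,0,0.6,0],[0,0,0.6,0],[0,0,0.5,0],[0,0,0.4,0],[0,0,0.3,0],[0,0,0.1,0],[0,0,0.05,0],[0,0,0,0],[0,0,0,0]]}}

```text
time: 23.95
eef_pos: [0.4853, 0.3186, 0.0598]
tcp_rot: [0.0, 0.666, 0.746, 0.001]
contact_force: [-0.5, -0.3, 0.1]
grip_width: 1.0
grip_force: 0.0
```

Call:
{"fn": "servo_tool", "kwargs": {"commands": [[0,0,0,0],[0,0,0,0],[0,0,0,0],[0,0,0,0],[0,0,0,0],[0,0,0,0],[0,0,0,0],[0,0,0,0],[0,0,0,0],[0,0,0,0],[0,0,0,0],[0,0,0,0]], "fingers": -1}}

```text
time: 25.15
eef_pos: [0.4847, 0.3184, 0.0591]
tcp_rot: [0.0, 0.666, 0.746, 0.0]
contact_force: [-0.6, -0.0, 2.4]
grip_width: 0.131
grip_force: 59.3
```

Call:
{"fn": "servo_tool", "kwargs": {"commands": [[0,0,-0.05,0],[0,0,-0.1,0],[0,0,-0.15,0],[0,0,-0.2,0],[0,0,-0.2,0],[0,0,-0.2,0],[0,0,-0.2,0],[0,0,-0.15,0],[0,0,-0.1,0],[0,0,-0.05,0],[0,0,0,0],[0,0,0,0]]}}

```text
time: 26.35
eef_pos: [0.4843, 0.3181, 0.1146]
tcp_rot: [-0.0, 0.666, 0.746, -0.0]
contact_force: [-0.2, 0.6, -5.5]
grip_width: 0.134
grip_force: 58.4
```

```bash
python3 - <<'E'
from p import *
plan(.466,-.2865,.11,-.174)
E
```

```text
t 26.35 pos [0.4843 0.3181 0.1146] yaw 0.1135 tilt [-0.0007 -0.0003]
now axes [-14.967  -2.166   0.119] roll 1.917
after roll -14.966 2.167
```

Held and lifted. Roll +1.92, then carry to the holder.

Call:
{"fn": "servo_tool", "kwargs": {"commands": [[0,0,0,0.1],[0,0,0,0.2],[0,0,0,0.3],[0,0,0,0.36],[0,0,0,0.36],[0,0,0,0.3],[0,0,0,0.2],[0,0,0,0.1],[0,0,0,0]]}}

```text
time: 27.25
eef_pos: [0.4844, 0.3182, 0.1146]
tcp_rot: [-0.0, 0.766, 0.643, -0.0]
contact_force: [0.8, -1.4, -4.3]
grip_width: 0.134
grip_force: 58.4
```

Call:
{"fn": "servo_tool", "kwargs": {"commands": [[-0.1,0.01,0,0],[-0.2,0.02,0,0],[-0.3,0.03,0,0],[-0.4,0.04,0,0],[-0.59,0.09,0,0],[-0.59,0.09,0,0],[-0.59,0.09,0,0],[-0.59,0.09,0,0],[-0.59,0.09,0,0],[-0.59,0.09,0,0],[-0.59,0.09,0,0],[-0.59,0.09,0,0],[-0.59,0.09,0,0],[-0.59,0.09,0,0],[-0.59,0.09,0,0],[-0.59,0.09,0,0],[-0.59,0.09,0,0],[-0.59,0.09,0,0],[-0.59,0.09,0,0],[-0.59,0.09,0,0]]}}

```text
time: 29.25
eef_pos: [0.4715, -0.1055, 0.115]
tcp_rot: [0.0, 0.766, 0.642, -0.0]
contact_force: [0.6, 0.4, -4.2]
grip_width: 0.135
grip_force: 58.4
```

Call:
{"fn": "servo_tool", "kwargs": {"commands": [[-0.59,0.09,0,0],[-0.59,0.09,0,0],[-0.59,0.09,0,0],[-0.59,0.09,0,0],[-0.59,0.09,0,0],[-0.59,0.09,0,0],[-0.4,0.04,0,0],[-0.3,0.03,0,0],[-0.2,0.02,0,0],[-0.1,0.01,0,0],[0,0,0,0],[0,0,0,0]]}}

```text
time: 30.45
eef_pos: [0.4663, -0.2862, 0.1148]
tcp_rot: [-0.0, 0.766, 0.643, 0.0]
contact_force: [1.0, 0.8, -5.8]
grip_width: 0.133
grip_force: 58.4
```

```bash
python3 - <<'E'
from p import *
w=grab('wrist','wrist6.png');plan(.466,-.2865,.0525,-.174)
E
```

```text
t 30.5 pos [ 0.4663 -0.2861  0.1148] yaw -0.1736 tilt [-0.0004  0.0007]
now axes [-0.012 -0.005  1.557] roll 0.002
after roll -0.011 -0.006
```

View pics/wrist6.png

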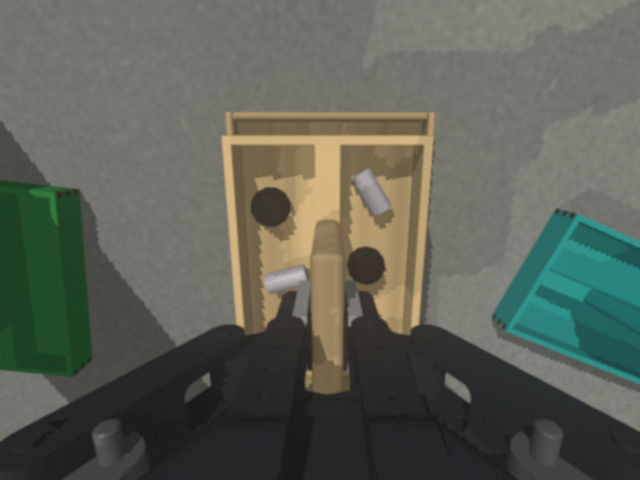

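The tray is over the holder with parts inside. The holder's far rim corners are near (226,112) and (434,112), so I'll check centring.

```bash
python3 - <<'E'
from p import *
w=grab('wrist');e=np.array(env.observe()['eef_pos'][:2]);y=np.array([np.cos(.174),-np.sin(.174)]);x=np.array([-y[1],y[0]])
for u,v in[(226,112.5),(434,112.5)]:
    p=ray(w,u,v,.022)[:2]-e;print((p@x).round(4),(p@y).round(4))
for u,v in[(222,136),(434,136)]:
    p=ray(w,u,v,.0675+.024)[:2]-e;print((p@x).round(4),(p@y).round(4))
E
```

```text
0.092 -0.0665
0.092 0.0704
0.0743 -0.0495
0.0743 0.0505
```

Within 3 mm. Small correction while lowering, then a gentle set-down; contact is expected at z ≈ 0.052.

Call:
{"fn": "servo_tool", "kwargs": {"commands": [[-0.03,0.02,0.1,0],[-0.03,0.01,0.2,0],[0,0,0.25,0],[0,0,0.25,0],[0,0,0.2,0],[0,0,0.15,0],[0,0,0.1,0],[0,0,0.06,0],[0,0,0.05,0],[0,0,0.05,0],[0,0,0,0],[0,0,0,0]]}}

```text
time: 31.75
eef_pos: [0.4673, -0.2896, 0.0587]
tcp_rot: [0.0, 0.766, 0.643, 0.0]
contact_force: [0.0, 0.2, -4.8]
grip_width: 0.132
grip_force: 58.4
```

Call:
{"fn": "servo_tool", "kwargs": {"commands": [[0,0,0.04,0],[0,0,0.04,0],[0,0,0.03,0],[0,0,0.02,0],[0,0,0,0],[0,0,0,0]]}}

```text
time: 32.35
eef_pos: [0.4671, -0.2895, 0.0533]
tcp_rot: [-0.0, 0.766, 0.643, -0.0]
contact_force: [1.1, -0.1, -5.1]
grip_width: 0.13
grip_force: 58.4
```

Call:
{"fn": "servo_tool", "kwargs": {"commands": [[0,0,0.015,0],[0,0,0.015,0],[0,0,0.01,0],[0,0,0,0],[0,0,0,0]]}}

```text
time: 32.85
eef_pos: [0.4673, -0.2896, 0.0521]
tcp_rot: [0.0, 0.766, 0.643, 0.0]
contact_force: [-0.6, 0.5, -1.2]
grip_width: 0.132
grip_force: 59.1
```

Touching: the force is down to −1.2 N at the expected z. A hair more, release, then rise.

Call:
{"fn": "servo_tool", "kwargs": {"commands": [[0,0,0.01,0],[0,0,0,0],[0,0,0,0]]}}

```text
time: 33.15
eef_pos: [0.4673, -0.2896, 0.0521]
tcp_rot: [0.0, 0.766, 0.643, 0.0]
contact_force: [-2.6, 2.0, 5.4]
grip_width: 0.128
grip_force: 60.1
```

Call:
{"fn": "servo_tool", "kwargs": {"commands": [[0,0,0,0],[0,0,0,0],[0,0,0,0],[0,0,0,0],[0,0,0,0],[0,0,0,0],[0,0,0,0],[0,0,0,0],[0,0,0,0],[0,0,0,0]], "fingers": 1}}

```text
time: 34.15
eef_pos: [0.4672, -0.2896, 0.0513]
tcp_rot: [0.0, 0.766, 0.643, -0.0]
contact_force: [0.2, 0.1, 0.1]
grip_width: 1.0
grip_force: 0.0
```

Call:
{"fn": "servo_tool", "kwargs": {"commands": [[0,0,-0.2,0],[0,0,-0.4,0],[0,0,-0.7,0],[0,0,-0.9,0],[0,0,-0.9,0],[0,0,-0.6,0],[0,0,-0.3,0],[0,0,0,0],[0,0,0,0]]}}

```text
time: 35.05
eef_pos: [0.4667, -0.2891, 0.2104]
tcp_rot: [-0.001, 0.766, 0.643, -0.0]
contact_force: [-0.7, 0.8, -0.9]
grip_width: 1.003
grip_force: 0.0
```

```bash
python3 - <<'E'
from p import *
w=grab('wrist','wrist7.png');o=env.observe();print(o['contact_force'],o['grip_force'],o['time'])
E
```

```text
[1.10561573 0.43373856 0.17782747] 0.0 35.1
```

View pics/wrist7.png

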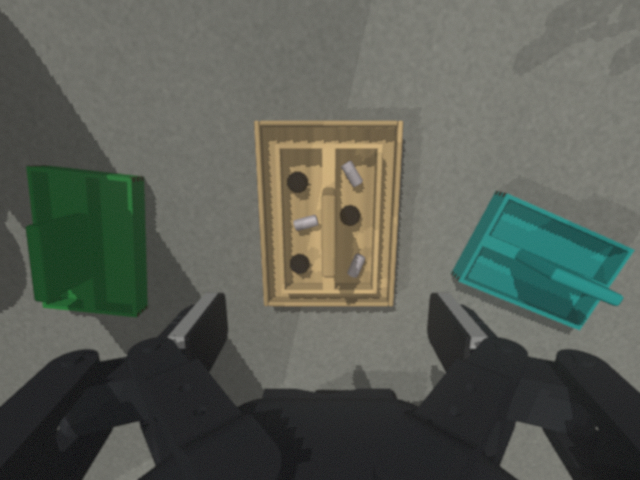

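The tray lies flat in the holder, rim (271–384, 143–295) inside the frame (256–403, 122–308). It is centred within about 5 mm, all six parts are inside, and the hand is clear. Handing in.

```bash
python3 -c "
from workcell import env
print(env.hand_in())"
```

```text
the job is handed in; nothing more can be done
None
```

I photographed the tray on the stage (first click held over a second, then pressed right down), set it in the holder about 5 mm off centre with all six parts inside, and handed the job in at about 35 s; no verdict came back.

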